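Lock the paper trimmer's cutting arm

ROBOT

A 7-joint arm with a two-finger parallel gripper is mounted at the origin on the work surface. World frame = base frame: x ahead of the robot, y to its left, z up, the work surface at z = 0. Lengths are in m, angles in rad, forces in N, time in s.
With the tool pointing down it reaches from about 0.425 to 0.925 m from the base axis. Payload 6.8 kg.
Tool frame: the origin (TCP) lies at the very end of the fingers, on their centre line; the grasp point (between the pads) lies 19 mm behind it; z points along the fingers, y is the line along which they close (so a half turn about z gives the same grasp; the last joint's range is limited). The gripper opens to 85 mm and grips with 20 to 120 N. Pads are 22 mm wide; open, the fingers measure 114 mm over their backs; the gripper's body (76 mm by 85 mm) begins 54 mm behind the grasp point. The pads swing forward as they close: fully open they stand 13 mm farther back than shut.
Start: joints at [1.241, 0.477, 0.022, 1.555, -0.011, 1.109, -0.083], TCP at [0.148, -0.658, 0.197] pointing down, gripper open.
Joint ranges: [-2.96, 2.96], [-0.34, 2.1], [-1.41, 1.46], [0.24, 2.44], [-1.37, 4.51], [0.17, 1.92], [-2.96, 2.96]. Speed limits (rad/s): [2.39, 2.39, 3.14, 3.14, 3.14, 3.14, 3.14].

INTERFACE

Orientations are given as a unit quaternion [w, x, y, z].
In Python, from station import bot gives the robot as it stands.
- The arm moves only by the tool jog_arm, never from a script. Its argument "motion" is a list of rows, each a list of 7 numbers: the turn, a rotation vector about the tool's x, y, z in rad, then the shift along the tool's x, y, z in mm, then the finger opening in mm, from 0 to 85.4. A call has 1 to 10 rows; each row is the pose to reach, as a shift and turn from the pose commanded when the call began, along the tool's axes at that moment; what a row does not reach only later rows make up. A row lasts 1/8 s, in which the tool goes at most 62.5 mm and 10.7 degrees, less where a joint would pass 70% of its speed; a pose out of reach is approached as far as the arm can. A call with a gripper value outside its range is refused whole. The fingers move at their own pace and stop on an object; "grip_force" is the grip in N (left out, the last holds). Time passes only in rows, so rows that repeat a pose let the fingers close. It gives the time, the measured TCP pose, the force, the opening and the grip force at its end, in the units of the state.
- bot.get_obs(): the state, without advancing time (a new reading comes with each control period).
- bot.read_camera(name): name is "scene" or "top" or "wrist"; returns a dict with "pixels" (400x640x3 uint8, red, green, blue), "camera_matrix" (3x3 intrinsics, pixels), "T" (4x4, takes a point from camera to world coordinates); the wrist camera has in their place "tool_from_camera" (4x4, takes a point from camera to tool coordinates, whose origin is the TCP and whose axes are the flange's). Camera axes: x right, y down, z forward; pixel columns grow to the right and rows downward; lengths in m; the calibration is good to about 2 mm. A picture is of the moment at which its call begins: read the wrist's pose just before it. There is no depth.
- bot.hand_in(): hands the job in; it is judged then, once.
Trained networks look in a picture, given as the dict that the camera call returned (one of the last four; its "shot" number tells which), for a name from the list of things; names that differ only in an ending like _2 or _b are one class to them, and where a whole thing is asked for, a point or a joint stands for the part that bears it (a point fixed in the world has none). Each returns a list of dicts, best first, with "score" (0 to 1); they miss things now and then, are a little off and sometimes report something else, mostly with a low value. They report only what shows in the picture. A call takes as long as a camera call.
- bot.spot_in(thing, picture): "xy" ([column, row] in pixels, amid what is visible of it).
- bot.tip_of(thing, picture): "xy" ([column, row] in pixels: a listed point, or the origin of a listed thing).
The state is a dict: "t": time; "q": joint angles; "joint_vel": joint speeds; "joint_torque": joint torques, N m; "eef_pos": TCP position; "tool_rot": TCP orientation; "contact_force": force on the tool from outside, world axes, zero at the start; "torque": the same for the moment, N m; "gripper_width": opening from 0.0 (shut) to 1.0 (fully open); "grasp_force": force on a finger pad.
Only numpy, scipy, OpenCV 4.12 (cv2) and the standard library are available. Lean on these libraries where they do the work, as an engineer would, in place of code of your own. Each camera call takes 0.05 s, during which the arm holds its last target. There are 200 camera calls.

TASK

Lock the paper trimmer's cutting arm: with the fingertips, push the lock knob along the long leg of its L-shaped slot to the corner, then push it round the corner and along the short leg, fully home against the slot's end, so that the bolt goes into the keeper on the arm. Only push the knob, do not pull it up, leave the other things on the table where they are, and take the hand away at the end.

Things in the scene. Friction and masses are not known exactly. Their poses are not given: they have to be found in the camera images.
- trimmer: Paper trimmer, fixed: grey board 340 (its x) x 300 (its y) mm, top face 22 mm above the table; origin at the centre of its underside, on the table; z up. The cutting arm, shut, lies along the -y edge (y -140 to -122 mm, 40 mm high; its 24 mm thick handle, 48 mm high, goes on 95 mm past the +x edge). An 8 mm high fence lies along the -x edge.
- knob_top (a point): Centre of the flat top, 76 mm above the table, of the black round lock knob: diameter 32 mm, side wall 46 to 76 mm above the table. Its 13 mm pin below runs in the slot (1.5 mm play) and carries the bolt under the plate. It does not turn, slides stiffly (2 to 3 N) and stays where it is left.
- lock_slide (a joint): Position of the knob along the trimmer's +x, m: 0 at the closed end of the long leg, 0.075 at the corner. It starts at 0 to 0.02.
- lock_knob (a joint): Position of the knob along the trimmer's -y (short leg), m: 0 in the long leg, 0.045 at the end of the short leg (locked). The slot lets it grow only at the corner.
- lock_lift (a joint): How far the knob is pulled up, m: 0 down; a spring holds it down with about 4 N, it can be pulled up to 0.03, which is not wanted.
- slot_corner (a point): Pin centre at the corner of the L, at the plate's top face, 42 mm above the table: (37.5, -20) mm in the trimmer's x, y.
- slot_end (a point): Pin centre at the end of the short leg, at the plate's top face, 42 mm above the table: (37.5, -65) mm in the trimmer's x, y.
- glue_stick: Bystander: white glue stick with a grey cap, diameter 28 mm, 88 mm tall, standing on the trimmer's board; origin at the centre of its underside.
- eraser: Bystander: white eraser 45 x 22 x 13 mm lying on the trimmer's board; origin at the centre of its underside.
- pencil_tin: Bystander: open blue pencil tin 200 x 130 x 55 mm full of pencils, on the table on the trimmer's +y side; origin at the centre of its underside.
- paintbrush: Bystander: paintbrush 200 mm long with a wooden handle, lying on the table on the trimmer's -y side; origin at the middle of its length, on the table.
- lock_plate (a point): Centre of the top face (42 mm above the table) of the steel lock plate on the board; axes as the trimmer's, 44 mm to -y of its centre. Plate 150 (x) x 112 (y) mm, screw heads 2 mm high in its corners. Its slot is 16 mm wide, L-shaped: the long leg runs along the trimmer's +x for 75 mm to the corner, then the short leg turns square to -y for 45 mm.
- keeper (a point): Top of the small steel keeper bridge on the cutting arm that takes the bolt, straight beyond the short leg: 36 (x) x 26 (y) mm, 46 mm above the table.

How it is judged:
By the outcome, as a careful person would: the job done as asked, in the order asked, and still so for the second after the job is handed in, with the robot touching nothing.
It also fails if it takes over 54 s, if anything falls off the work surface, if the arm or the gripper's body presses on something with over 40 N, if the wrist force passes 120 N, or if a joint passes its speed limit or range.

## Working session

There is one attempt and no reset: what is moved stays moved. The work goes in short steps, Python scripts to look and compute and a tool call to move; the robot and the scene stay as the last step left them, time stands still between calls to the robot, and variables do not carry over. Pictures are saved under pics/ and viewed, at most 10 in all, crops included, and the job is handed in when it is done.

Besides the shell and the picture viewer there is one more tool, called after "Call:" by a JSON object that holds its "api" and its "payload", one argument or row to a line. jog_arm: Moves the arm, as the interface text tells. Its arguments: {"type":"object","properties":{"motion":{"type":"array"},"grip_force":{"type":"number"}},"required":["motion"]}

```bash
mkdir -p pics; cat > h.py <<'E'
import numpy as np, cv2
from station import bot
def ray(p,xy):
    K=p["camera_matrix"];T=np.array(p["T"]);d=T[:3,:3]@np.linalg.solve(np.array(K),[xy[0],xy[1],1.]);return T[:3,3],d
def at(p,xy,z):
    o,d=ray(p,xy);return np.round(o+d*(z-o[2])/d[2],4)
E
python3 - <<'E'
from h import *
s=bot.get_obs();print({k:np.round(v,3) for k,v in s.items() if k in("t","eef_pos","tool_rot","contact_force","gripper_width")})
Z=dict(knob_top=.076,slot_corner=.042,slot_end=.042,lock_plate=.042,keeper=.046,trimmer=0,glue_stick=0,eraser=.022,pencil_tin=0)
Z['glue_stick']=.022
for c in("scene","top"):
    p=bot.read_camera(c);cv2.imwrite(f"pics/{c}.png",p["pixels"][:,:,::-1])
    for n,z in Z.items():
        r=bot.tip_of(n,p)
        for q in r[:2]: print(c,n,np.round(q["xy"],1),round(q["score"],2),at(p,q["xy"],z))
E
```

```text
{'t': np.float64(0.0), 'eef_pos': array([ 0.148, -0.658,  0.196]), 'tool_rot': array([-0.001,  0.994,  0.111, -0.   ]), 'contact_force': array([-0.762, -0.187, -0.137]), 'gripper_width': np.float64(1.002)}
scene knob_top [280.3 205.2] 0.81 [ 0.5284 -0.0022  0.076 ]
scene slot_corner [304.  229.3] 0.57 [ 0.5849 -0.0008  0.042 ]
scene slot_corner [270.1 267.2] 0.29 [ 0.5937 -0.1088  0.042 ]
scene slot_end [294.5 240.6] 0.84 [ 0.5886 -0.0342  0.042 ]
scene slot_end [268.9 263.6] 0.75 [ 0.5865 -0.1041  0.042 ]
scene lock_plate [286.2 228.2] 0.72 [ 0.5551 -0.0193  0.042 ]
scene lock_plate [367.6 158.6] 0.3 [0.5643 0.2601 0.042 ]
scene keeper [269.8 263.5] 0.78 [ 0.5901 -0.105   0.046 ]
scene trimmer [299.4 228.2] 0.68 [0.5498 0.0247 0.    ]
scene glue_stick [296.  174.1] 0.8 [0.4497 0.1361 0.022 ]
scene eraser [376.3 216.6] 0.82 [0.6708 0.1297 0.022 ]
scene pencil_tin [366.6 158.2] 0.57 [0.5346 0.3067 0.    ]
scene pencil_tin [297.8 174.1] 0.48 [0.4356 0.158  0.    ]
top knob_top [347.2 235.3] 0.49 [0.5237 0.0035 0.076 ]
top knob_top [348.3 212.1] 0.44 [0.5843 0.0017 0.076 ]
top slot_corner [349.3 209.4] 0.61 [ 0.5974 -0.0024  0.042 ]
top lock_plate [357.6 222.1] 0.72 [ 0.5637 -0.025   0.042 ]
top keeper [386.2 210.8] 0.69 [ 0.5954 -0.1005  0.046 ]
top glue_stick [299.  257.4] 0.47 [0.4679 0.1284 0.022 ]
top eraser [304.  181.9] 0.71 [0.6744 0.1221 0.022 ]
top pencil_tin [233.9 228.5] 0.64 [0.5438 0.3106 0.    ]
```

View pics/top.png

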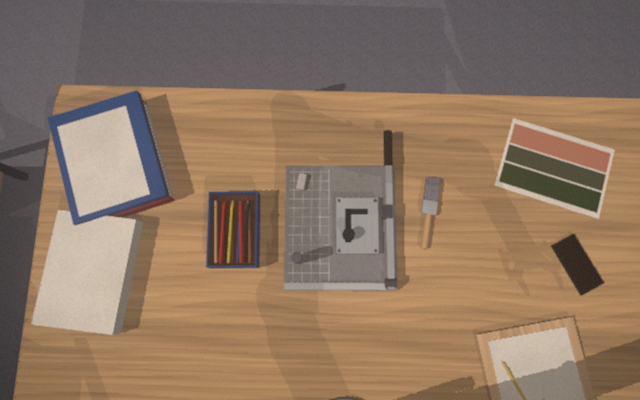

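View pics/scene.png

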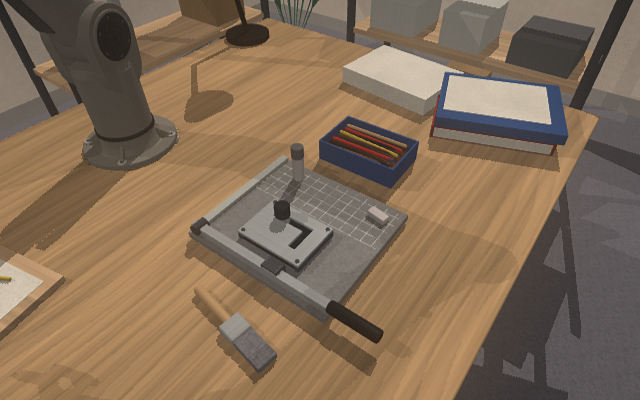

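Top view: trimmer axes lie nearly along the world axes, knob at about px (348,235), slot corner (349,211) and short leg running right to about (368,211). Scene view agrees: knob at (281,208). I'll now work out the move above it.

```bash
cat >> h.py <<'E'
from scipy.spatial.transform import Rotation as Ro
def tool():
    s=bot.get_obs();q=np.array(s["tool_rot"]);return np.array(s["eef_pos"]),Ro.from_quat(q[[1,2,3,0]]),s
DOWN=Ro.from_quat([1,0,0,0])
def go(*pts):
    p,R,s=tool()
    print("turn",np.round((R.inv()*DOWN).as_rotvec(),3),"t",round(float(s["t"]),2),"p",np.round(p,4),"F",np.round(s["contact_force"],1))
    for x in pts: print(x,np.round(R.inv().apply(np.array(x)-p)*1000,1))
def wcam(c="wrist"):
    p,R,s=tool();k=bot.read_camera(c);T=np.eye(4);T[:3,:3]=R.as_matrix();T[:3,3]=p
    k["T"]=T@np.array(k["tool_from_camera"]);return k
E
python3 -c "
from h import *
go((.40,-.35,.26),(.47,0,.26))
k=bot.read_camera('wrist');print(np.round(k['tool_from_camera'],3))"
```

```text
turn [-0.    -0.     0.222] t 1.0 p [ 0.1485 -0.6585  0.1966] F [-1.4 -0.2  0.2]
(0.4, -0.35, 0.26) [ 313.2 -245.6  -63.4]
(0.47, 0, 0.26) [ 458.4 -571.6  -63.4]
[[-0.001 -0.962 -0.273  0.07 ]
 [ 1.    -0.    -0.001 -0.001]
 [ 0.001 -0.273  0.962 -0.176]
 [ 0.     0.     0.     1.   ]]
```

Call:
{"api": "jog_arm", "payload": {
  "motion": [
    [0, 0, 0.02, 55, -25, -30, 0],
    [0, 0, 0.04, 100, -60, -63, 0],
    [0, 0, 0.06, 150, -95, -63, 0],
    [0, 0, 0.08, 200, -130, -63, 0],
    [0, 0, 0.11, 248, -168, -63, 0],
    [0, 0, 0.14, 290, -210, -63, 0],
    [0, 0, 0.16, 320, -260, -63, 0],
    [0, 0, 0.18, 345, -315, -63, 0],
    [0, 0, 0.2, 370, -370, -63, 0],
    [0, 0, 0.222, 395, -425, -63, 0]
  ]
}}

```text
t: 2.3
eef_pos: [0.4406, -0.1551, 0.26]
tool_rot: [0.0, 1.0, -0.001, 0.0]
contact_force: [1.1, 0.2, -0.2]
gripper_width: 0.002
grasp_force: 0.0
```

```bash
python3 -c "
from h import *
go((.48,0,.26))"
```

```text
turn [ 0.    -0.001 -0.001] t 2.3 p [ 0.4406 -0.1551  0.26  ] F [ 1.1  0.2 -0.2]
(0.48, 0, 0.26) [ 3.930e+01 -1.552e+02 -1.000e-01]
```

Call:
{"api": "jog_arm", "payload": {
  "motion": [
    [0, 0, 0, 15, -55, 0, 0],
    [0, 0, 0, 30, -110, 0, 0],
    [0, 0, 0, 39, -155, 0, 0],
    [0, 0, 0, 39, -155, 0, 0],
    [0, 0, 0, 39, -155, 0, 0]
  ]
}}

```text
t: 2.92
eef_pos: [0.4793, -0.0027, 0.2596]
tool_rot: [0.0, 1.0, -0.0, -0.0]
contact_force: [-0.1, -0.3, -0.6]
gripper_width: -0.0
grasp_force: 0.0
```

```bash
python3 - <<'E'
from h import *
p=wcam();cv2.imwrite("pics/w1.png",p["pixels"][:,:,::-1])
for n,z in dict(knob_top=.076,slot_corner=.042,slot_end=.042,lock_plate=.042,keeper=.046).items():
    for q in bot.tip_of(n,p)[:2]: print(n,np.round(q["xy"],1),round(q["score"],2),at(p,q["xy"],z))
go()
E
```

```text
knob_top [315.3 124.8] 0.65 [ 0.5303 -0.0006  0.076 ]
slot_corner [314.4  60.9] 0.83 [5.958e-01 3.000e-04 4.200e-02]
slot_end [352.9  60.9] 0.7 [ 0.5958 -0.0412  0.042 ]
lock_plate [329.5  98.8] 0.59 [ 0.5567 -0.0163  0.042 ]
keeper [408.6  64.5] 0.92 [ 0.5917 -0.1006  0.046 ]
keeper [ 74.1 116.9] 0.4 [0.5376 0.2684 0.046 ]
turn [ 0.     0.    -0.002] t 3.23 p [ 0.4793 -0.0029  0.2596] F [0.1 0.7 0.1]
```

View pics/w1.png

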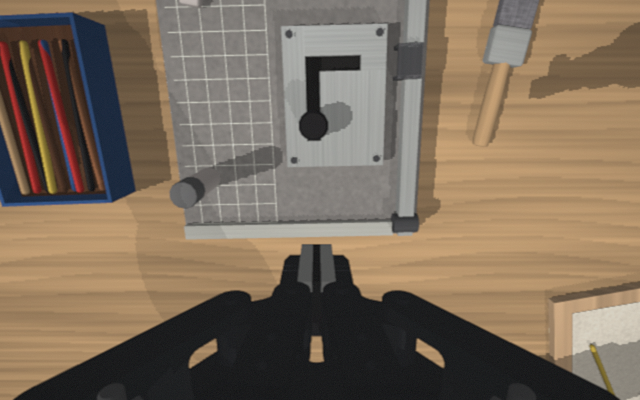

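The wrist view shows the knob at (313,124), the corner at (314,61) and the short leg's end at (355,61). The hand is clear of the glue stick at (187,192). I'll go down on the −x side of the knob.

Call:
{"api": "jog_arm", "payload": {
  "motion": [
    [0, 0, 0, 2, -3, 50, 0],
    [0, 0, 0, 6, -3, 105, 0],
    [0, 0, 0, 8, -3, 155, 0],
    [0, 0, 0, 8, -3, 190, 0],
    [0, 0, 0, 8, -3, 204, 0],
    [0, 0, 0, 8, -3, 204, 0],
    [0, 0, 0, 8, -3, 204, 0],
    [0, 0, 0, 8, -3, 204, 0]
  ]
}}

```text
t: 4.22
eef_pos: [0.4885, 0.001, 0.0569]
tool_rot: [0.0, 1.0, -0.0, 0.001]
contact_force: [-0.2, 0.7, 0.6]
gripper_width: -0.004
grasp_force: 0.0
```

Call:
{"api": "jog_arm", "payload": {
  "motion": [
    [0, 0, 0, 5, 0, 0, 0],
    [0, 0, 0, 10, 0, 0, 0],
    [0, 0, 0, 15, 0, 0, 0],
    [0, 0, 0, 20, 0, 0, 0],
    [0, 0, 0, 25, 0, 0, 0],
    [0, 0, 0, 30, 0, 0, 0],
    [0, 0, 0, 30, 0, 0, 0]
  ]
}}

```text
t: 5.1
eef_pos: [0.5178, 0.0011, 0.0556]
tool_rot: [-0.0, 1.0, -0.0, 0.0]
contact_force: [0.1, 0.7, -0.1]
gripper_width: -0.002
grasp_force: 0.0
```

```bash
python3 - <<'E'
from h import *
p=wcam();cv2.imwrite("pics/w2.png",p["pixels"][:,:,::-1])
for q in bot.tip_of("knob_top",p)[:2]: print(np.round(q["xy"],1),round(q["score"],2),at(p,q["xy"],.076))
go()
E
```

```text
[319.5 228.1] 0.81 [0.5301 0.0007 0.076 ]
[315.2  95.3] 0.17 [0.5919 0.0027 0.076 ]
turn [ 0.  0. -0.] t 5.2 p [0.5172 0.001  0.0555] F [-0.6  0.2 -0.3]
```

View pics/w2.png

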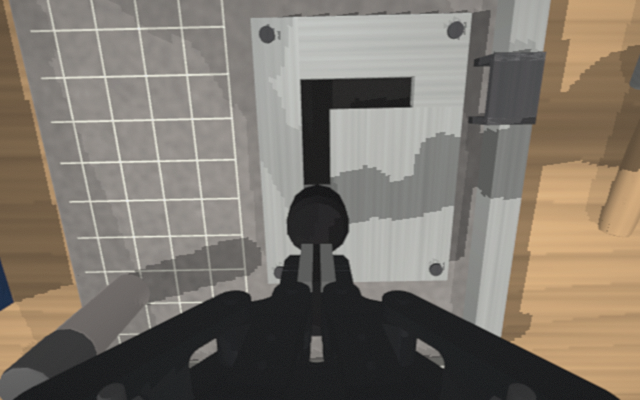

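The wrist view shows the knob at about (318,218) with the fingertips at (318,250), just touching or nearly so, and the corner at (315,92). I'll push on.

Call:
{"api": "jog_arm", "payload": {
  "motion": [
    [0, 0, 0, 4, 0, 0, 0],
    [0, 0, 0, 8, 0, 0, 0],
    [0, 0, 0, 12, 0, 0, 0],
    [0, 0, 0, 17, 0, 0, 0],
    [0, 0, 0, 22, 0, 0, 0],
    [0, 0, 0, 27, 0, 0, 0],
    [0, 0, 0, 32, 0, 0, 0],
    [0, 0, 0, 32, 0, 0, 0]
  ]
}}

```text
t: 6.2
eef_pos: [0.5498, 0.001, 0.0556]
tool_rot: [-0.0, 1.0, -0.0, 0.0]
contact_force: [-0.1, -0.7, -0.4]
gripper_width: -0.001
grasp_force: 0.0
```

```bash
python3 - <<'E'
from h import *
p=wcam();cv2.imwrite("pics/w3.png",p["pixels"][:,:,::-1])
for n,z in dict(knob_top=.076,slot_corner=.042,slot_end=.042).items():
  for q in bot.tip_of(n,p)[:2]: print(n,np.round(q["xy"],1),round(q["score"],2),at(p,q["xy"],z))
go()
E
```

```text
knob_top [84.1  0. ] 0.73 [0.6612 0.0971 0.076 ]
slot_corner [317.  151.6] 0.68 [0.595  0.0018 0.042 ]
slot_end [399.1 149.7] 0.74 [ 0.596  -0.0439  0.042 ]
slot_end [285.8 200.2] 0.21 [0.5668 0.0199 0.042 ]
turn [ 0.  0. -0.] t 6.4 p [0.5491 0.001  0.0556] F [-0.3 -0.1  0.5]
```

View pics/w3.png

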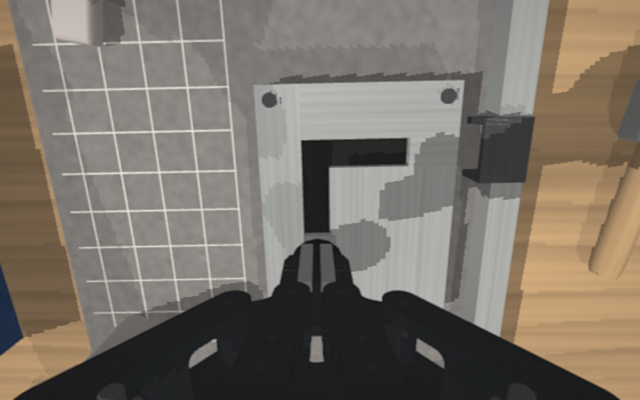

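The wrist view shows the slot corner at (315,152), but the knob is hidden behind the fingers at about (317,245). I'll check from the scene camera.

```bash
python3 - <<'E'
from h import *
k=bot.read_camera("wrist");M=np.linalg.inv(np.array(k["tool_from_camera"]));K=np.array(k["camera_matrix"])
for P in([0,0,0],[.006,0,0],[.011,0,0],[.016,0,-.02],[.011,0,-.02]):
    c=K@(M@np.array(P+[1]))[:3];print(P,np.round(c[:2]/c[2],1))
p=bot.read_camera("scene")
for n,z in dict(knob_top=.076,slot_corner=.042).items():
  for q in bot.tip_of(n,p)[:2]: print(n,np.round(q["xy"],1),round(q["score"],2),at(p,q["xy"],z))
im=p["pixels"][130:310,180:420,::-1];cv2.imwrite("pics/s2.png",cv2.resize(im,None,fx=3,fy=3,interpolation=2))
E
```

```text
[0, 0, 0] [318.5 236.2]
[0.006, 0, 0] [318.5 226. ]
[0.011, 0, 0] [318.5 217.4]
[0.016, 0, -0.02] [318.8 220.6]
[0.011, 0, -0.02] [318.7 230.2]
knob_top [279.7 203.2] 0.6 [0.5237 0.0013 0.076 ]
knob_top [377.9 215.5] 0.54 [0.6961 0.0869 0.076 ]
slot_corner [306.5 229.9] 0.57 [0.5898 0.0008 0.042 ]
```

View pics/s2.png

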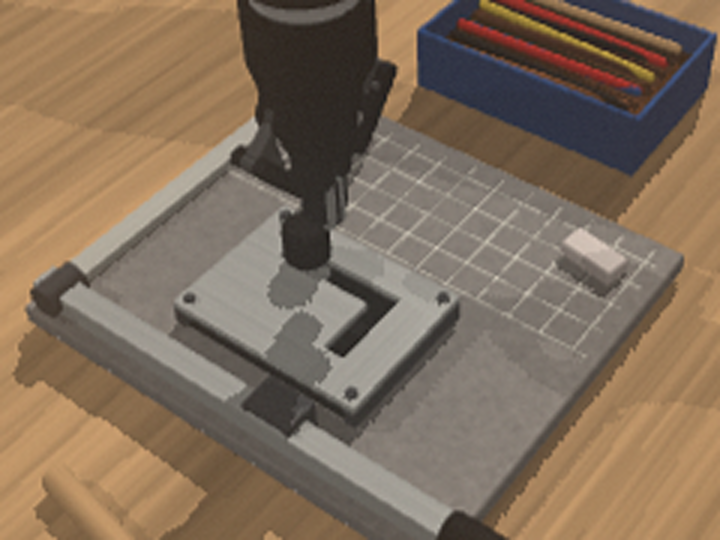

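```bash
python3 - <<'E'
from h import *
p=bot.read_camera("scene");K=np.array(p["camera_matrix"]);W=np.linalg.inv(np.array(p["T"]));print(np.round(np.array(p["T"])[:3,3],2))
im=p["pixels"][160:250,230:340,::-1];S=7;im=cv2.resize(im,None,fx=S,fy=S,interpolation=0)
def pr(P):
    c=K@(W@np.array([*P,1]))[:3];return tuple(int(v) for v in (c[:2]/c[2]-[230,160])*S+S/2)
e=tool()[0]
for z in(0,.02,.04,.06): cv2.circle(im,pr(e+[0,0,z]),4,(0,0,255),-1)
for dx in(-.011,.011): cv2.circle(im,pr(e+[dx,0,0]),4,(0,255,0),-1)
for kx,c in((.531,(255,0,0)),(.541,(255,255,0))):
  for z in(.046,.076):
    cv2.polylines(im,[np.array([pr((kx+.016*np.cos(a),.001+.016*np.sin(a),z)) for a in np.linspace(0,6.28,40)])],1,c,1)
cv2.imwrite("pics/s3.png",im);print(im.shape)
E
```

```text
[ 0.96 -0.42  0.65]
(630, 770, 3)
```

View pics/s3.png

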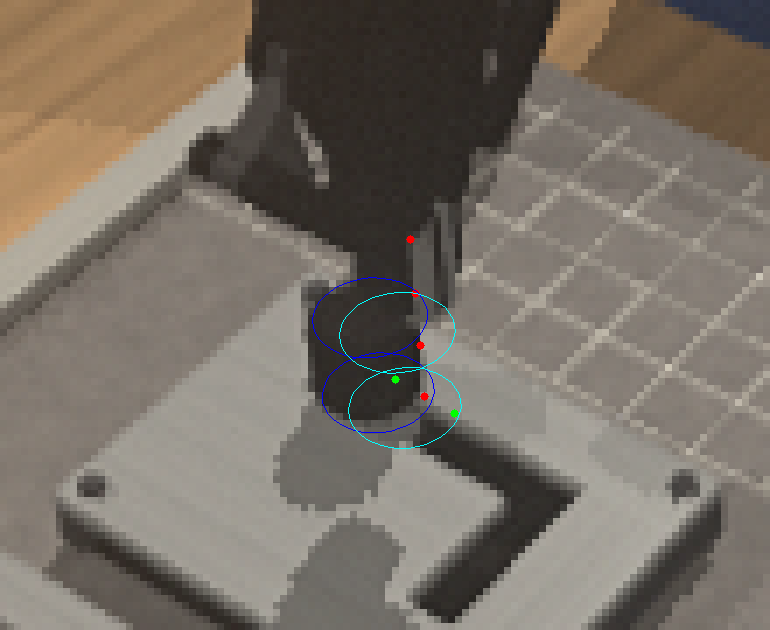

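The knob hasn't moved: it is at s3 crop (365,340). The visible fingertips end at about (437,317), well above the reported TCP, so they passed over the knob. I'll triangulate the real fingertip position from the two views.

```bash
python3 - <<'E'
from h import *
w=wcam();s=bot.read_camera("scene");e=tool()[0]
for sp in((437,318),(425,322),(455,314)):
  for wr in(241,245):
    o1,d1=ray(w,(318,wr));o2,d2=ray(s,(230+sp[0]/7-.5,160+sp[1]/7-.5))
    a=np.linalg.lstsq(np.c_[d1,-d2],o2-o1,rcond=None)[0];A=o1+a[0]*d1;B=o2+a[1]*d2
    print(sp,wr,np.round((A+B)/2-e,4),round(np.linalg.norm(A-B),4))
print(bot.get_obs()["gripper_width"])
go()
E
```

```text
(437, 318) 241 [ 0.0097 -0.0002  0.0355] 0.0038
(437, 318) 245 [0.0084 0.0001 0.0349] 0.0021
(425, 322) 241 [ 0.007  -0.0007  0.032 ] 0.0063
(425, 322) 245 [ 0.0056 -0.0004  0.0314] 0.0046
(455, 314) 241 [0.0135 0.0005 0.0398] 0.0001
(455, 314) 245 [0.0123 0.0007 0.0394] 0.0017
-0.0038721247679270403
turn [ 0.  0. -0.] t 6.75 p [0.5493 0.0009 0.0556] F [-0.6 -0.1 -0.1]
```

The real tips end about 35 mm above the reported TCP, and their front face is about 10 mm ahead of it. I'll back off and go 33 mm lower, in steps so I can watch the force.

Call:
{"api": "jog_arm", "payload": {
  "motion": [
    [0, 0, 0, -20, 0, -5, 0],
    [0, 0, 0, -45, 0, -5, 0],
    [0, 0, 0, -59, 0, -2, 0],
    [0, 0, 0, -59, 0, 0, 0],
    [0, 0, 0, -59, 0, 8, 0],
    [0, 0, 0, -59, 0, 15, 0],
    [0, 0, 0, -59, 0, 15, 0]
  ]
}}

```text
t: 7.62
eef_pos: [0.4902, 0.0011, 0.0397]
tool_rot: [-0.0, 1.0, -0.0, -0.001]
contact_force: [0.4, -0.1, -0.4]
gripper_width: 0.002
grasp_force: 0.0
```

Call:
{"api": "jog_arm", "payload": {
  "motion": [
    [0, 0, 0, 0, 0, 4, 0],
    [0, 0, 0, 0, 0, 8, 0],
    [0, 0, 0, 0, 0, 12, 0],
    [0, 0, 0, 0, 0, 16, 0],
    [0, 0, 0, 0, 0, 18, 0],
    [0, 0, 0, 0, 0, 18, 0]
  ]
}}

```text
t: 8.38
eef_pos: [0.4903, 0.001, 0.0225]
tool_rot: [-0.0, 1.0, -0.0, -0.0]
contact_force: [-0.6, -0.6, 0.1]
gripper_width: -0.0
grasp_force: 0.0
```

Call:
{"api": "jog_arm", "payload": {
  "motion": [
    [0, 0, 0, 5, 0, 0, 0],
    [0, 0, 0, 10, 0, 0, 0],
    [0, 0, 0, 15, 0, 0, 0],
    [0, 0, 0, 20, 0, 0, 0],
    [0, 0, 0, 25, 0, 0, 0]
  ]
}}

```text
t: 9.0
eef_pos: [0.5155, 0.0011, 0.0225]
tool_rot: [-0.0, 1.0, -0.0, -0.0]
contact_force: [-1.9, 0.6, 1.8]
gripper_width: -0.002
grasp_force: 0.9
```

```bash
python3 - <<'E'
from h import *
go()
w=wcam();s=bot.read_camera("scene")
for n in("knob_top",):
  for p in(w,s):
    for q in bot.tip_of(n,p)[:1]: print(np.round(q["xy"],1),round(q["score"],2),at(p,q["xy"],.076))
a=cv2.resize(s["pixels"][150:250,220:340],(480,400));b=cv2.resize(w["pixels"][100:350,180:460],(320,286))
c=np.zeros((400,800,3),np.uint8);c[:,:480]=a;c[:286,480:]=b
cv2.imwrite("pics/c1.png",c[:,:,::-1])
E
```

```text
turn [-0.  0. -0.] t 9.0 p [0.5155 0.0011 0.0225] F [-1.9  0.6  1.8]
[320.  219.9] 0.84 [0.5432 0.0009 0.076 ]
[286.  205.4] 0.72 [0.5377 0.004  0.076 ]
```

View pics/c1.png

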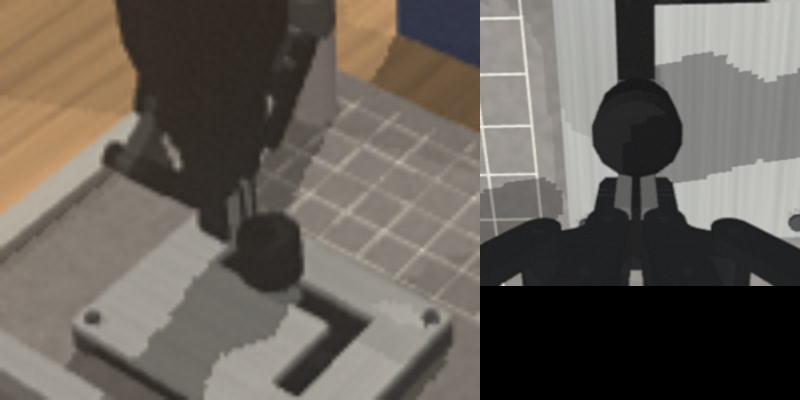

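Now the fingertips touch the knob at (637,130) in the composite and it is moving: about 12 mm so far, at roughly 2 N. I'll push on to the corner.

Call:
{"api": "jog_arm", "payload": {
  "motion": [
    [0, 0, 0, 5, 0, 0, 0],
    [0, 0, 0, 11, 0, 0, 0],
    [0, 0, 0, 17, 0, 0, 0],
    [0, 0, 0, 23, 0, 0, 0],
    [0, 0, 0, 29, 0, 0, 0],
    [0, 0, 0, 35, 0, 0, 0],
    [0, 0, 0, 40, 0, 0, 0],
    [0, 0, 0, 44, 0, 0, 0],
    [0, 0, 0, 47, 0, 0, 0]
  ]
}}

```text
t: 10.32
eef_pos: [0.5626, 0.0009, 0.0226]
tool_rot: [0.0, 1.0, -0.0, -0.0]
contact_force: [-1.1, 1.4, -0.4]
gripper_width: -0.002
grasp_force: 0.8
```

Call:
{"api": "jog_arm", "payload": {
  "motion": [
    [0, 0, 0, 1, 0, 0, 0],
    [0, 0, 0, 2, 0, 0, 0],
    [0, 0, 0, 3, 0, 0, 0],
    [0, 0, 0, 4, 0, 0, 0]
  ]
}}

```text
t: 10.82
eef_pos: [0.5664, 0.001, 0.0226]
tool_rot: [0.0, 1.0, -0.0, -0.0]
contact_force: [-2.0, 2.2, 0.7]
gripper_width: -0.005
grasp_force: 0.8
```

Call:
{"api": "jog_arm", "payload": {
  "motion": [
    [0, 0, 0, 1, 0, 0, 0],
    [0, 0, 0, 2, 0, 0, 0],
    [0, 0, 0, 3, 0, 0, 0]
  ]
}}

```text
t: 11.2
eef_pos: [0.5667, 0.0009, 0.0223]
tool_rot: [0.0, 1.0, -0.0, -0.003]
contact_force: [-10.2, 1.1, 6.2]
gripper_width: 0.002
grasp_force: 5.1
```

```bash
python3 - <<'E'
from h import *
go()
w=wcam()
for n,z in dict(knob_top=.076,slot_end=.042).items():
    for q in bot.tip_of(n,w)[:1]: print(n,np.round(q["xy"],1),round(q["score"],2),at(w,q["xy"],z))
E
```

```text
turn [ 0.001  0.005 -0.   ] t 11.2 p [0.5667 0.0009 0.0223] F [-10.2   1.1   6.2]
knob_top [316.3 223.5] 0.81 [0.5934 0.0021 0.076 ]
slot_end [411.1 193.9] 0.66 [ 0.5962 -0.043   0.042 ]
```

The stop was reached at 10 N with the knob at about x 0.594, so it is at the corner. I'll back off and go round to the knob's +y side.

Call:
{"api": "jog_arm", "payload": {
  "motion": [
    [0, 0, 0, -8, 0, 0, 0],
    [0, 0, 0, -16, 0, 0, 0],
    [0, 0, 0, -16, -20, 0, 0],
    [0, 0, 0, -16, -45, 0, 0],
    [0, 0, 0, -8, -56, 0, 0],
    [0, 0, 0, 10, -56, 0, 0],
    [0, 0, 0, 24, -56, 0, 0],
    [0, 0, 0, 24, -56, 0, 0],
    [0, 0, 0, 24, -50, 0, 0],
    [0, 0, 0, 24, -45, 0, 0]
  ]
}}

```text
t: 12.6
eef_pos: [0.5927, 0.045, 0.0225]
tool_rot: [0.0, 1.0, -0.0, -0.0]
contact_force: [-0.5, -1.3, -0.2]
gripper_width: 0.002
grasp_force: 0.0
```

```bash
python3 - <<'E'
from h import *
go()
w=wcam()
for n,z in dict(knob_top=.076,slot_end=.042).items():
    for q in bot.tip_of(n,w)[:1]: print(n,np.round(q["xy"],1),round(q["score"],2),at(w,q["xy"],z))
cv2.imwrite("pics/w5.png",w["pixels"][:,:,::-1])
E
```

```text
turn [ 0.001  0.001 -0.001] t 12.6 p [0.5927 0.045  0.0225] F [-0.5 -1.3 -0.2]
knob_top [424.7 282.7] 0.73 [0.5937 0.0025 0.076 ]
slot_end [494.9 245.6] 0.94 [ 0.5953 -0.0428  0.042 ]
```

View pics/w5.png

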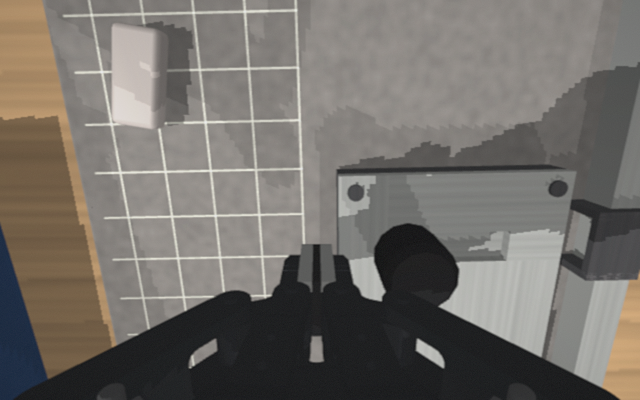

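The wrist view shows the knob at the corner (top about (425,280)), the fingers beside it at (317,250), and the eraser clear at (140,75). I'll push along −y.

Call:
{"api": "jog_arm", "payload": {
  "motion": [
    [0, 0, 0, 0, 5, 0, 0],
    [0, 0, 0, 0, 10, 0, 0],
    [0, 0, 0, 0, 15, 0, 0],
    [0, 0, 0, 0, 20, 0, 0],
    [0, 0, 0, 0, 25, 0, 0],
    [0, 0, 0, 0, 30, 0, 0]
  ]
}}

```text
t: 13.5
eef_pos: [0.5936, 0.0159, 0.0227]
tool_rot: [-0.0, 1.0, 0.0, 0.0]
contact_force: [0.8, 2.0, 0.6]
gripper_width: -0.002
grasp_force: 0.9
```

```bash
python3 - <<'E'
from h import *
go()
w=wcam()
for n,z in dict(knob_top=.076,slot_end=.042).items():
    for q in bot.tip_of(n,w)[:1]: print(n,np.round(q["xy"],1),round(q["score"],2),at(w,q["xy"],z))
E
```

```text
turn [-0. -0.  0.] t 13.5 p [0.5936 0.0159 0.0227] F [0.8 2.  0.6]
knob_top [391.6 284.2] 0.68 [ 0.5938 -0.0133  0.076 ]
slot_end [437.9 248.7] 0.8 [ 0.5945 -0.0437  0.042 ]
```

Call:
{"api": "jog_arm", "payload": {
  "motion": [
    [0, 0, 0, 0, 5, 0, 0],
    [0, 0, 0, 0, 10, 0, 0],
    [0, 0, 0, 0, 15, 0, 0],
    [0, 0, 0, 0, 20, 0, 0],
    [0, 0, 0, 0, 24, 0, 0],
    [0, 0, 0, 0, 27, 0, 0]
  ]
}}

```text
t: 14.4
eef_pos: [0.5935, -0.0114, 0.0226]
tool_rot: [0.0, 1.0, -0.0, 0.0]
contact_force: [1.7, 1.6, -0.6]
gripper_width: -0.002
grasp_force: 0.8
```

Call:
{"api": "jog_arm", "payload": {
  "motion": [
    [0, 0, 0, 0, 1, 0, 0],
    [0, 0, 0, 0, 2, 0, 0],
    [0, 0, 0, 0, 3, 0, 0]
  ]
}}

```text
t: 14.78
eef_pos: [0.5934, -0.0139, 0.0226]
tool_rot: [-0.0, 1.0, -0.0, 0.0]
contact_force: [1.9, 2.4, 0.5]
gripper_width: 0.002
grasp_force: 1.4
```

Call:
{"api": "jog_arm", "payload": {
  "motion": [
    [0, 0, 0, 0, 1, 0, 0],
    [0, 0, 0, 0, 2, 0, 0],
    [0, 0, 0, 0, 3, 0, 0]
  ]
}}

```text
t: 15.15
eef_pos: [0.5934, -0.0144, 0.0226]
tool_rot: [-0.001, 1.0, 0.001, 0.0]
contact_force: [1.0, 8.6, -0.9]
gripper_width: -0.003
grasp_force: 4.3
```

Call:
{"api": "jog_arm", "payload": {
  "motion": [
    [0, 0, 0, 0, 1, 0, 0],
    [0, 0, 0, 0, 2, 0, 0],
    [0, 0, 0, 0, 2, 0, 0]
  ]
}}

```text
t: 15.52
eef_pos: [0.5935, -0.0145, 0.0227]
tool_rot: [-0.002, 1.0, 0.002, 0.0]
contact_force: [0.9, 10.3, -1.6]
gripper_width: -0.002
grasp_force: 5.4
```

Call:
{"api": "jog_arm", "payload": {
  "motion": [
    [0, 0, 0, 0, -8, 0, 0],
    [0, 0, 0, 0, -22, 0, 0],
    [0, 0, 0, 0, -22, -30, 0],
    [0, 0, 0, 0, -22, -80, 0],
    [0, 0, 0, -20, -22, -130, 0],
    [0, 0, 0, -50, -22, -180, 0],
    [0, 0, 0, -80, -22, -220, 0],
    [0, 0, 0, -80, -22, -220, 0],
    [0, 0, 0, -80, -22, -220, 0]
  ]
}}

```text
t: 16.65
eef_pos: [0.5132, 0.0027, 0.2422]
tool_rot: [0.0, 1.0, -0.0, -0.0]
contact_force: [-0.3, 0.6, -0.6]
gripper_width: -0.001
grasp_force: 0.0
```

```bash
python3 - <<'E'
from h import *
go()
w=wcam();s=bot.read_camera("scene")
for n,z in dict(knob_top=.076,slot_corner=.042,keeper=.046,glue_stick=.022,eraser=.022).items():
  for c in(w,s):
    for q in bot.tip_of(n,c)[:1]: print(n,np.round(q["xy"],1),round(q["score"],2),at(c,q["xy"],z))
cv2.imwrite("pics/w6.png",w["pixels"][:,:,::-1])
E
```

```text
turn [ 0.001  0.    -0.001] t 16.65 p [0.5132 0.0027 0.2422] F [-0.3  0.6 -0.6]
knob_top [366.6  92.2] 0.91 [ 0.5956 -0.0447  0.076 ]
slot_corner [196.  13.] 0.53 [0.6722 0.1234 0.042 ]
slot_corner [308.5 231.4] 0.73 [5.954e-01 1.000e-04 4.200e-02]
keeper [415.5  93. ] 0.93 [ 0.5959 -0.1001  0.046 ]
keeper [269.1 266.6] 0.91 [ 0.5938 -0.1109  0.046 ]
glue_stick [209.8 209.7] 0.79 [0.4612 0.134  0.022 ]
glue_stick [376.9 216.4] 0.65 [0.6715 0.1309 0.022 ]
eraser [195.2  11.8] 0.59 [0.6781 0.1304 0.022 ]
eraser [379.2 217.1] 0.81 [0.6764 0.132  0.022 ]
```

View pics/w6.png

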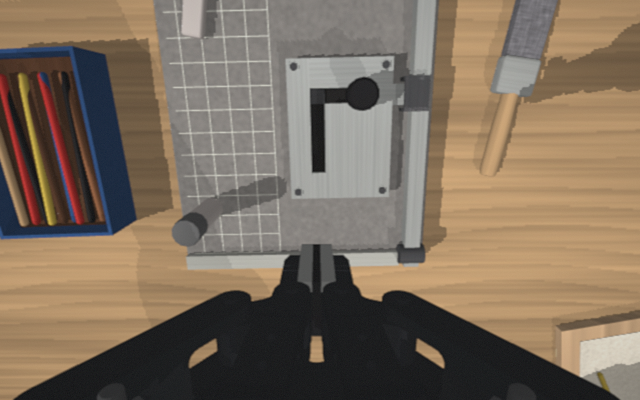

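The knob sits at (363,93), at the end of the short leg beside the keeper at (417,92). The glue stick, eraser, tin and brush are still in place, and the hand is clear.

```bash
python3 -c "
from h import *
print(bot.hand_in())"
```

```text
the job is handed in; nothing more can be done
None
```

The knob went along the long leg to the corner, then along the short leg until it stopped against the slot's end at about 10 N; the hand is clear, nothing else looks moved, and the job was handed in at about 17 s (no verdict came back). My first pass went over the knob without touching it, because the real fingertips end about 35 mm above the reported TCP.

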